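Sweep the dead cells into the collection tray

ROBOT

A 6-joint arm with a two-finger parallel gripper is mounted at the origin on a cart in front of the work surface, level with it; the furniture and walls round the work are solid. World frame = base frame: x ahead of the robot, y to its left, z up, the work surface at z = 0. Lengths are in m, angles in rad, forces in N, time in s.
With the tool pointing down it reaches from about 0.25 to 0.775 m from the base axis. Payload 4 kg.
Tool frame: the origin (TCP) lies midway between the tips of the shut fingers; the grasp point (between the pads) lies 19 mm behind it (robot.tcp_to_grasp is the distance from the TCP to the grasp point, in m); z points along the fingers, y is the line along which they close (so a half turn about z gives the same grasp; the last joint's range is limited). The gripper opens to 94 mm and grips with 3 to 60 N. Pads are 16 mm wide; open, the fingers measure 119 mm over their backs; the gripper's body (75 mm by 177 mm) begins 78 mm behind the grasp point.
Start: joints at [-1.266, 0.087, 1.371, -0, 1.684, -0.103], TCP at [0.218, -0.505, 0.206] pointing down, gripper open.
Joint ranges: [-3.1, 3.1], [-0.76, 2.03], [0.27, 2.55], [-1.08, 4.22], [0.17, 2.65], [-2.57, 2.57]. Speed limits (rad/s): [2.79, 2.79, 3.14, 3.14, 3.14, 3.14].

INTERFACE

Orientations are given as [roll, pitch, yaw] about the fixed x, y, z axes, in that order (R = Rz(yaw) Ry(pitch) Rx(roll)).
In Python, from bench import robot, viewer gives the robot as it stands. The module is installed in compiled form; this text tells all that it offers.
- The arm moves only by the shell command python3 -m handwheel 'ROWS' [OPENING]. ROWS is JSON, a list of rows, each a list of 6 numbers: the shift along the tool's x, y, z in units of 0.2 m (1.0 is 0.2 m), then the turn, a rotation vector about the tool's x, y, z in units of 30 degrees (1.0 is 30 degrees). In form: [[x, y, z, wx, wy, wz], ...]. A call has 1 to 10 rows; each row is the pose to reach, as a shift and turn from the pose commanded when the call began, along the tool's axes at that moment; what a row does not reach only later rows make up. A row lasts 1/12 s, in which the tool goes at most 41.7 mm and 7.16 degrees, less where a joint would pass 70% of its speed; a pose out of reach is approached as far as the arm can. A call with a number of a shift or a turn outside -1 to 1 is refused whole. A call with a gripper value outside its range is refused whole. OPENING is the gripper's target within -1 to 1 (shut at 1, half-way at 0, fully open at -1), set as the call begins (- or left out, the last holds). The fingers move at their own pace and stop on an object; the grip force is fixed at half the most. Time passes only in rows, so rows that repeat a pose let the fingers close. It gives the time, the measured TCP pose, the force, the opening and the grip force at its end, in the units of the state.
- robot.get_obs(): the state, without advancing time (a new reading comes with each control period).
- viewer.snapshot(name): name is "side" or "top"; returns the picture (420x560x3 uint8, red, green, blue); there is no depth.
- viewer.calibration(name): a dict with "fx", "fy", "cx", "cy" (pixels), "R" (3x3) and "t" (3): a world point X has camera coordinates R X + t. Camera axes: x right, y down, z forward; pixel columns grow to the right and rows downward; lengths in m; the calibration is good to about 2 mm. A picture is of the moment at which its call begins. calibration takes no time and is no camera call.
- robot.close_job(): hands the job in; it is judged then, once.
The state is a dict: "time": time; "joint_positions": joint angles; "qvel": joint speeds; "joint_torque": joint torques, N m; "tool_pos": TCP position; "ee_rot": TCP orientation; "wrist_force": force on the tool from outside, world axes, zero at the start; "wrist_torque": the same for the moment, N m; "width": finger opening in m; "finger_force": force on a finger pad.
Only numpy, scipy, OpenCV 4.12 (cv2) and the standard library are available. Lean on these libraries where they do the work, as an engineer would, in place of code of your own. Each camera call takes 0.05 s, during which the arm holds its last target. There are 200 camera calls.

TASK

Three dead AA cells lie scattered on the counter. Without picking any of them up, sweep them along the counter with the fingers through the open side of the low metal tray until all three lie wholly inside it. Leave the coin roll, the clip box, the fuse box and the torch where they are.

Things in the scene. Friction and masses are not known exactly. Their poses are not given: they have to be found in the camera images.
- tray: low grey metal tray fixed to the counter, rolled rim, three walls 4 mm thick and 28 mm high, one side open (the mouth, facing the cells, roughly to the robot's right). Inside 140 x 150 mm; the floor is level with the counter, no step. Origin: middle of the inner floor. x points from the mouth (x = -70 mm) to the back wall (+70 mm), side walls at y = +-75 mm, z up
- dead_cell0_mid (a point): centre of a dead AA cell (black) lying on the counter, 14 mm thick and 50 mm long, about 24 g, 7 mm above the counter; its y axis runs along the cell, z up. It slides and turns when pushed, and does not roll
- dead_cell0_end_a (a point): one end of this black cell, on its axis, 25 mm from its centre (+y)
- dead_cell0_end_b (a point): the other end of this black cell, on its axis, 25 mm from its centre (-y)
- dead_cell1_mid (a point): centre of a dead AA cell (orange) lying on the counter, 14 mm thick and 50 mm long, about 24 g, 7 mm above the counter; its y axis runs along the cell, z up. It slides and turns when pushed, and does not roll
- dead_cell1_end_a (a point): one end of this orange cell, on its axis, 25 mm from its centre (+y)
- dead_cell1_end_b (a point): the other end of this orange cell, on its axis, 25 mm from its centre (-y)
- dead_cell2_mid (a point): centre of a dead AA cell (black) lying on the counter, 14 mm thick and 50 mm long, about 24 g, 7 mm above the counter; its y axis runs along the cell, z up. It slides and turns when pushed, and does not roll
- dead_cell2_end_a (a point): one end of this black cell, on its axis, 25 mm from its centre (+y)
- dead_cell2_end_b (a point): the other end of this black cell, on its axis, 25 mm from its centre (-y)
- coin_roll: paper-wrapped roll of coins standing on end, 26 mm across and 50 mm high, loose; must be left alone. Origin: centre of its underside
- clip_box: box of paper clips, 45 x 60 x 22 mm high, loose; must be left alone. Origin: centre of its underside
- fuse_box: small box of fuses, 30 x 45 x 16 mm high, loose; must be left alone. Origin: centre of its underside
- torch: small black torch lying down, 27 x 86 x 27 mm high (long along its y), loose; must be left alone. Origin: centre of its underside

How it is judged:
At the end, for the whole second after the job is handed in: Both ends of each of the three cells are inside the tray: past the mouth line, between the side walls and before the back wall; each cell's centre is less than 25 mm above the counter (x of dead_cell0_end_a in the frame of tray between -0.07 and 0.07 m and y of dead_cell0_end_a in the frame of tray between -0.075 and 0.075 m and x of dead_cell0_end_b in the frame of tray between -0.07 and 0.07 m and y of dead_cell0_end_b in the frame of tray between -0.075 and 0.075 m and height (world z) of each of dead_cell0_mid, dead_cell1_mid, dead_cell2_mid below 0.025 m and x of dead_cell1_end_a in the frame of tray between -0.07 and 0.07 m and y of dead_cell1_end_a in the frame of tray between -0.075 and 0.075 m and x of dead_cell1_end_b in the frame of tray between -0.07 and 0.07 m and y of dead_cell1_end_b in the frame of tray between -0.075 and 0.075 m and x of dead_cell2_end_a in the frame of tray between -0.07 and 0.07 m and y of dead_cell2_end_a in the frame of tray between -0.075 and 0.075 m and x of dead_cell2_end_b in the frame of tray between -0.07 and 0.07 m and y of dead_cell2_end_b in the frame of tray between -0.075 and 0.075 m); the robot touches nothing.
It fails at once if a dead cell is picked up (its centre more than 25 mm above the counter) instead of being swept along it (height (world z) of any of dead_cell0_mid, dead_cell1_mid, dead_cell2_mid above 0.025 m).
It fails at once if the coin roll, clip box, fuse box or torch is shifted by more than 15 mm or tipped over (distance of any of coin_roll, clip_box, fuse_box, torch from where it was at the start of the episode above 0.015 m or angle between any of coin_roll, clip_box, fuse_box, torch's own z axis and vertical above 0.3 rad).
It also fails if it takes over 67 s, if anything falls off the work surface, if the arm or the gripper's body presses on something with over 40 N, if the wrist force passes 120 N, or if a joint passes its speed limit or range.

## Working session

There is one attempt and no reset: what is moved stays moved. The work goes in short steps, Python scripts to look and compute and a shell command to move; the robot and the scene stay as the last step left them, time stands still between calls to the robot, and variables do not carry over. Pictures are saved under pics/ and viewed, at most 13 in all, crops included, and the job is handed in when it is done.

```bash
mkdir -p pics
cat > h.py <<'E'
import numpy as np, cv2
from bench import robot, viewer
def snap(n,f):
    im=viewer.snapshot(n); cv2.imwrite(f'pics/{f}.png',im[:,:,::-1]); return im
def ray(n,uv,z):
    c=viewer.calibration(n);R=np.array(c['R']);t=np.array(c['t'])
    C=-R.T@t; out=[]
    for u,v in np.atleast_2d(uv):
        d=R.T@np.array([(u-c['cx'])/c['fx'],(v-c['cy'])/c['fy'],1]); out.append(C+d*(z-C[2])/d[2])
    return np.array(out)
E
python3 - <<'E'
from h import *
snap('top','t0');snap('side','s0')
o=robot.get_obs();print(o['time'],o['tool_pos'],o['ee_rot'],o['width'])
for n in('top','side'):
    c=viewer.calibration(n);print(n,-np.array(c['R']).T@np.array(c['t']))
E
```

```text
0.1 [ 0.21797602 -0.50443622  0.20443092] [-3.13964669e+00 -2.13509523e-04  4.07816640e-01] 0.09412124364106796
top [ 0.40328398 -0.04463556  0.96436564]
side [0.4975987  0.72237144 0.48911535]
```

View pics/t0.png

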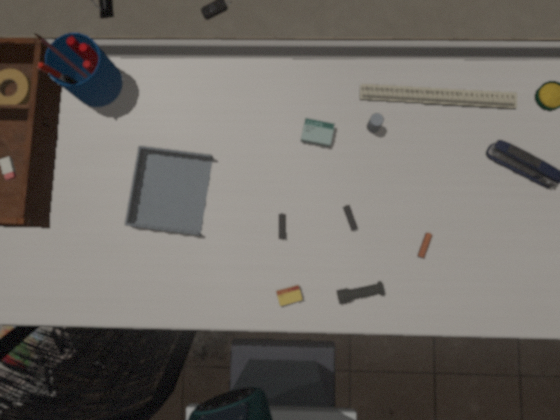

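View pics/s0.png

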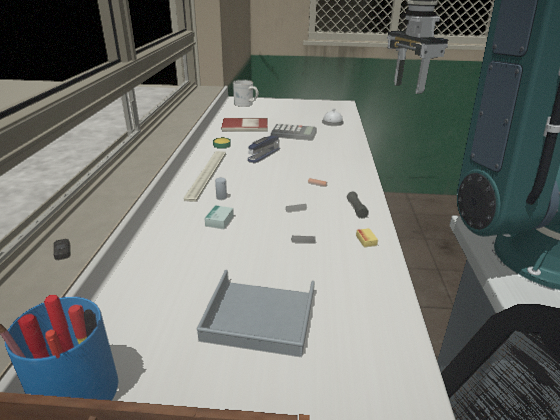

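The top view shows the tray with mouth ends near (213,157) and (203,236), black cells at (282,226) and (350,217), and the orange cell at (425,245). The torch is at (360,293), fuse box (289,297), clip box (318,132) and coin roll (376,122). The side view agrees.

```bash
cat >> h.py <<'E'
def cells(im,z=.007):
    hsv=cv2.cvtColor(im,cv2.COLOR_RGB2HSV); roi=np.zeros(im.shape[:2],np.uint8); roi[150:275,130:480]=1
    H,S,V=cv2.split(hsv)
    r={}
    for nm,m in(('black',(V<85)),('orange',(S>100)&(H<20)&(V>80))):
        m=(m&(roi>0)).astype(np.uint8)
        for c in cv2.findContours(m,0,2)[0]:
            a=cv2.contourArea(c)
            if not 60<a<1500: continue
            q=cv2.minAreaRect(c); b=ray('top',cv2.boxPoints(q),z)[:,:2]
            e=[b[1]-b[0],b[2]-b[1]]; L=[np.linalg.norm(x) for x in e]; k=int(np.argmax(L)); ax=e[k]
            print(nm,'px',np.round(q[0]),'mid',b.mean(0).round(3),'size',np.round(sorted(L),3),'ang',round(np.degrees(np.arctan2(ax[1],ax[0]))%180,0), 'ends',(b.mean(0)+ax/max(L)*.025).round(3),(b.mean(0)-ax/max(L)*.025).round(3))
E
python3 - <<'E'
from h import *
im=cv2.imread('pics/t0.png')[:,:,::-1].copy()
cells(im)
print('tray floor px',ray('top',[(212,160),(203,234),(146,152),(134,227)],0).round(3)[:,:2])
print('tray rim px',ray('top',[(215,159),(203,236),(141,147),(127,226)],.028).round(3)[:,:2])
for n,p,z in(('torch',[(338,297),(384,289),(345,303),(381,283)],.0135),('fuse',[(277,291),(299,287),(302,302),(280,306)],.016),('clip',[(307,119),(335,124),(331,147),(302,141)],.022),('coin',[(377,118)],.05)):
    print(n,ray('top',p,z).round(3)[:,:2].tolist())
E
python3 - <<'E'
import cv2
im=cv2.imread('pics/t0.png')[135:310,120:390];cv2.imwrite('pics/t0c.png',cv2.resize(im,None,fx=2.9,fy=2.9,interpolation=2))
E
```

```text
black px [282. 226.] mid [ 0.492 -0.016] size [0.01  0.045] ang 1.0 ends [ 0.467 -0.016] [ 0.517 -0.015]
black px [350. 217.] mid [ 0.512 -0.146] size [0.01  0.047] ang 20.0 ends [ 0.489 -0.155] [ 0.536 -0.138]
black px [156. 171.] mid [0.598 0.24 ] size [0.11  0.209] ang 131.0 ends [0.615 0.221] [0.582 0.258]
orange px [425. 245.] mid [ 0.462 -0.289] size [0.01  0.045] ang 159.0 ends [ 0.486 -0.298] [ 0.439 -0.28 ]
tray floor px [[0.624 0.129]
 [0.475 0.141]
 [0.639 0.264]
 [0.487 0.279]]
tray rim px [[0.62  0.118]
 [0.469 0.135]
 [0.642 0.265]
 [0.486 0.283]]
torch [[0.36, -0.123], [0.377, -0.21], [0.349, -0.137], [0.388, -0.204]]
fuse [[0.369, -0.008], [0.377, -0.049], [0.349, -0.056], [0.341, -0.014]]
clip [[0.704, -0.06], [0.695, -0.115], [0.648, -0.107], [0.66, -0.051]]
coin [[0.699, -0.192]]
```

View pics/t0c.png

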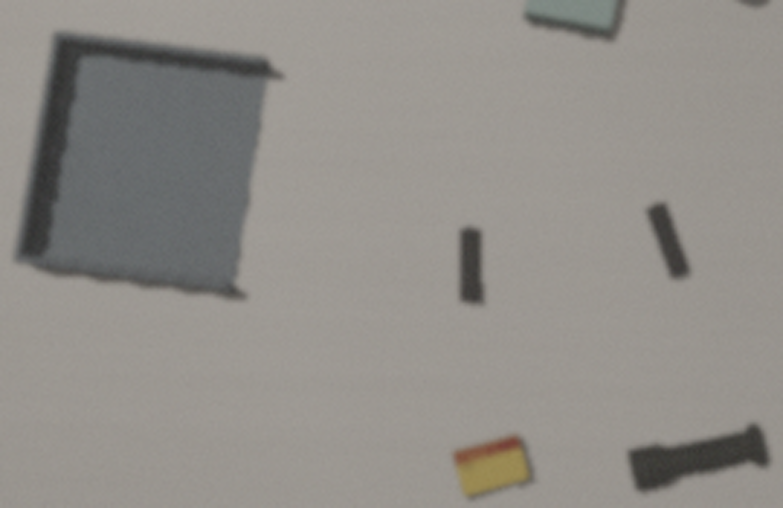

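```bash
cat >> h.py <<'E'
def plan(*targets):
    """each target x,y,z,yaw_deg -> shift/turn units from the present pose"""
    o=robot.get_obs();y=o['ee_rot'][2]
    X=np.array([np.cos(y),np.sin(y),0]);Y=np.array([np.sin(y),-np.cos(y),0])
    print('t',round(o['time'],2),'pos',np.round(o['tool_pos'],4),'rpy',np.degrees(o['ee_rot']).round(1),'w',round(o['width'],3),'F',np.round(o['wrist_force'],1))
    for t in targets:
        d=np.array(t[:3])-o['tool_pos']
        print((np.array([d@X,d@Y,-d[2]])/.2).round(3),'wz',round(-(t[3]-np.degrees(y))/30,3))
E
python3 -m handwheel '[[1,-0.73,0.3,0,0,-0.95],[1,-0.73,0.3,0,0,-0.95],[1,-0.73,0.3,0,0,-0.95],[1,-0.73,0.3,0,0,-0.95],[1,-0.73,0.3,0,0,-0.95],[1,-0.73,0.3,0,0,-0.95],[1,-0.73,0.3,0,0,-0.95]]' 0.5
python3 -c "from h import *;plan((.487,-.05,.06,81.3))"
```

```text
time: 0.68
tool_pos: [0.3451, -0.2854, 0.1431]
ee_rot: [-3.137, -0.004, 0.912]
wrist_force: [-0.3, 0.1, -0.2]
width: 0.0509
finger_force: 0.0
t 0.68 pos [ 0.3451 -0.2854  0.1431] rpy [-179.7   -0.2   52.2] w 0.051 F [-0.3  0.1 -0.2]
[ 1.365 -0.16   0.415] wz -0.969
```

```bash
python3 -m handwheel '[[1,-0.16,0.2,0,0,-0.97],[1,-0.16,0.2,0,0,-0.97],[1,-0.16,0.2,0,0,-0.97],[1,-0.16,0.2,0,0,-0.97],[1,-0.16,0.2,0,0,-0.97],[1,-0.16,0.2,0,0,-0.97]]'
python3 -c "from h import *;plan((.487,-.055,.06,81.3),(.487,-.055,.007,81.3))"
```

```text
time: 1.18
tool_pos: [0.4432, -0.1088, 0.1036]
ee_rot: [-3.139, -0.004, 1.421]
wrist_force: [-0.8, -0.3, -0.2]
width: 0.0234
finger_force: 0.0
t 1.18 pos [ 0.4432 -0.1088  0.1036] rpy [-179.9   -0.2   81.4] w 0.023 F [-0.8 -0.3 -0.2]
[0.299 0.177 0.218] wz 0.004
[0.299 0.177 0.483] wz 0.004
```

```bash
python3 -m handwheel '[[0.3,0.18,0.22,0,0,0],[0.3,0.18,0.3,0,0,0],[0.3,0.18,0.4,0,0,0],[0.3,0.18,0.475,0,0,0],[0.3,0.18,0.475,0,0,0]]'
python3 -c "from h import *;plan((.52,.175,.007,82))
snap('top','t1')"
```

```text
time: 1.6
tool_pos: [0.4836, -0.0605, 0.006]
ee_rot: [-3.132, -0.0, 1.414]
wrist_force: [-1.7, 0.3, 0.0]
width: 0.0236
finger_force: 0.0
t 1.6 pos [ 0.4836 -0.0605  0.006 ] rpy [-179.5   -0.    81. ] w 0.024 F [-1.7  0.3  0. ]
[ 1.191 -0.005 -0.005] wz -0.033
```

View pics/t1.png

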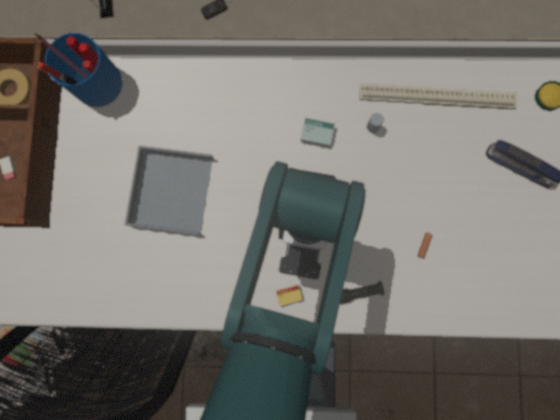

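The gripper stands behind the first cell at about (300,262) and nothing else has moved. I'm pushing straight along tool x.

```bash
python3 -m handwheel '[[0.03,0,0,0,0,0],[0.07,0,0,0,0,0],[0.12,0,0,0,0,0],[0.17,0,0,0,0,0],[0.22,0,0,0,0,0],[0.27,0,0,0,0,0],[0.32,0,0,0,0,0],[0.37,0,0,0,0,0],[0.42,0,0,0,0,0],[0.47,0,0,0,0,0]]'
python3 -m handwheel '[[0.05,0,0,0,0,0],[0.1,0,0,0,0,0],[0.15,0,0,0,0,0],[0.2,0,0,0,0,0],[0.25,0,0,0,0,0],[0.3,0,0,0,0,0],[0.35,0,0,0,0,0],[0.4,0,0,0,0,0],[0.44,0,0,0,0,0],[0.47,0,0,0,0,0]]'
python3 -c "from h import *;plan((.525,.207,.007,82));snap('side','s1')"
```

```text
time: 2.48
tool_pos: [0.5019, 0.0331, 0.0104]
ee_rot: [-3.141, 0.0, 1.413]
wrist_force: [0.3, -2.1, 0.4]
width: 0.0233
finger_force: 0.1
time: 3.32
tool_pos: [0.5168, 0.1258, 0.0104]
ee_rot: [3.142, -0.0, 1.414]
wrist_force: [-0.4, 0.0, -0.4]
width: 0.0235
finger_force: 0.1
t 3.32 pos [0.5168 0.1258 0.0104] rpy [180.  -0.  81.] w 0.023 F [-0.4  0.  -0.4]
[ 0.407 -0.023  0.017] wz -0.033
```

View pics/s1.png

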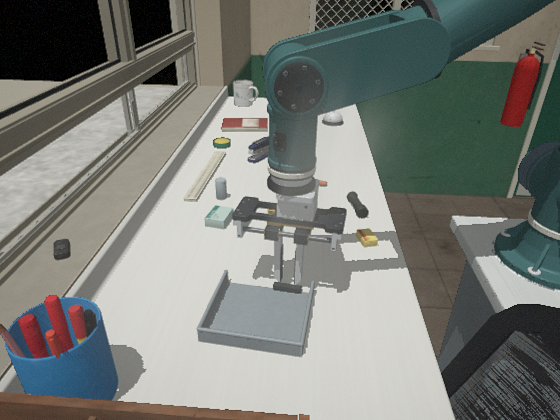

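The cell at (288,287) sits square against the fingers at the mouth, clear of the near wall's end at (312,285). I'm pushing on, then lifting.

```bash
python3 -m handwheel '[[0.04,0,0.01,0,0,0],[0.09,-0.01,0.01,0,0,0],[0.14,-0.01,0.01,0,0,0],[0.19,-0.01,0.01,0,0,0],[0.24,-0.02,0.01,0,0,0],[0.29,-0.02,0.01,0,0,0],[0.34,-0.02,0.01,0,0,0],[0.38,-0.02,0.01,0,0,0],[0.41,-0.02,0.01,0,0,0],[0.41,-0.02,0.01,0,0,0]]'
python3 -m handwheel '[[-0.05,0,-0.02,0,0,0],[-0.1,0,-0.1,0,0,0],[-0.15,0,-0.25,0,0,0],[-0.2,0,-0.4,0,0,0],[-0.3,0,-0.4,0,0,0]]'
python3 -c "from h import *;plan((.495,-.198,.07,110),(.495,-.198,.007,110));snap('side','s2')"
```

```text
time: 4.2
tool_pos: [0.5258, 0.2077, 0.0085]
ee_rot: [3.141, -0.0, 1.414]
wrist_force: [-1.0, -0.3, -1.5]
width: 0.0236
finger_force: 0.0
time: 4.62
tool_pos: [0.5202, 0.1473, 0.0958]
ee_rot: [3.13, -0.004, 1.414]
wrist_force: [1.0, 0.6, 0.9]
width: 0.0236
finger_force: 0.0
t 4.62 pos [0.5202 0.1473 0.0958] rpy [179.3  -0.2  81. ] w 0.024 F [1.  0.6 0.9]
[-1.725  0.146  0.129] wz -0.967
[-1.725  0.146  0.444] wz -0.967
```

View pics/s2.png

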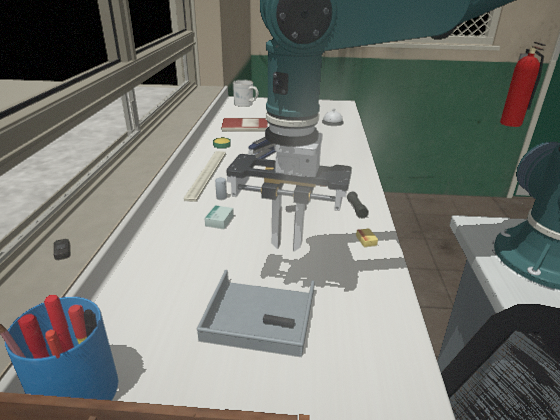

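Cell one lies inside the tray at (279,321).

```bash
python3 -m handwheel '[[-1,0,0,0,0,-0.6],[-1,0,0,0,0,-0.6],[-1,0,0,0,0,-0.6],[-1,0,0,0,0,-0.6],[-1,0,0,0,0,-0.6],[-1,0,0,0,0,-0.6]]'
python3 -c "from h import *;plan((.526,-.188,.04,110),(.526,-.188,.007,110))"
```

```text
time: 5.17
tool_pos: [0.4828, -0.0576, 0.0882]
ee_rot: [-3.139, 0.004, 1.718]
wrist_force: [0.4, -0.7, 0.3]
width: 0.0236
finger_force: 0.0
t 5.17 pos [ 0.4828 -0.0576  0.0882] rpy [-179.9    0.2   98.5] w 0.024 F [ 0.4 -0.7  0.3]
[-0.677  0.118  0.241] wz -0.385
[-0.677  0.118  0.406] wz -0.385
```

```bash
python3 -m handwheel '[[-0.68,0.12,0,0,0,-0.39],[-0.68,0.12,0,0,0,-0.39],[-0.68,0.12,0,0,0,-0.39],[-0.68,0.12,0.1,0,0,-0.39],[-0.68,0.12,0.25,0,0,-0.39],[-0.68,0.12,0.35,0,0,-0.39],[-0.68,0.12,0.4,0,0,-0.39],[-0.68,0.12,0.4,0,0,-0.39]]'
python3 -c "from h import *;plan((.519,-.165,.007,110),(.515,-.145,.007,106),( .514,-.125,.007,102),(.514,-.105,.007,98),(.515,-.085,.007,94),(.517,-.065,.007,90),(.521,-.045,.007,86),(.525,-.025,.007,82),(.53,-.005,.007,79))"
```

```text
time: 5.83
tool_pos: [0.5269, -0.18, 0.005]
ee_rot: [-3.137, -0.005, 1.931]
wrist_force: [0.1, -0.3, -0.5]
width: 0.0234
finger_force: 0.0
t 5.83 pos [ 0.5269 -0.18    0.005 ] rpy [-179.7   -0.3  110.6] w 0.023 F [ 0.1 -0.3 -0.5]
[ 0.084 -0.01  -0.01 ] wz 0.021
[ 0.185  0.006 -0.01 ] wz 0.154
[ 0.28   0.037 -0.01 ] wz 0.288
[ 0.374  0.072 -0.01 ] wz 0.421
[ 0.466  0.112 -0.01 ] wz 0.554
[ 0.556  0.157 -0.01 ] wz 0.688
[ 0.642  0.21  -0.01 ] wz 0.821
[ 0.729  0.264 -0.01 ] wz 0.954
[ 0.814  0.323 -0.01 ] wz 1.054
```

```bash
python3 -m handwheel '[[0.04,0,-0.01,0,0,0],[0.08,-0.01,-0.01,0,0,0],[0.13,0,-0.01,0,0,0.08],[0.18,0.01,-0.01,0,0,0.15],[0.23,0.02,-0.01,0,0,0.22],[0.28,0.04,-0.01,0,0,0.29],[0.33,0.05,-0.01,0,0,0.35],[0.37,0.07,-0.01,0,0,0.42],[0.42,0.09,-0.01,0,0,0.49],[0.47,0.11,-0.01,0,0,0.55]]'
python3 -c "from h import *;plan((.516,-.075,.007,92),(.517,-.065,.007,90),(.521,-.045,.007,86),(.525,-.025,.007,82),(.53,-.005,.007,79));snap('side','s3')"
```

```text
time: 6.67
tool_pos: [0.518, -0.0842, 0.0129]
ee_rot: [3.138, 0.001, 1.643]
wrist_force: [0.2, -0.8, -0.2]
width: 0.0234
finger_force: 0.1
t 6.67 pos [ 0.518  -0.0842  0.0129] rpy [1.798e+02 1.000e-01 9.410e+01] w 0.023 F [ 0.2 -0.8 -0.2]
[ 0.047 -0.007  0.03 ] wz 0.071
[0.096 0.002 0.03 ] wz 0.137
[0.195 0.029 0.03 ] wz 0.271
[0.293 0.056 0.03 ] wz 0.404
[0.391 0.088 0.03 ] wz 0.504
```

View pics/s3.png

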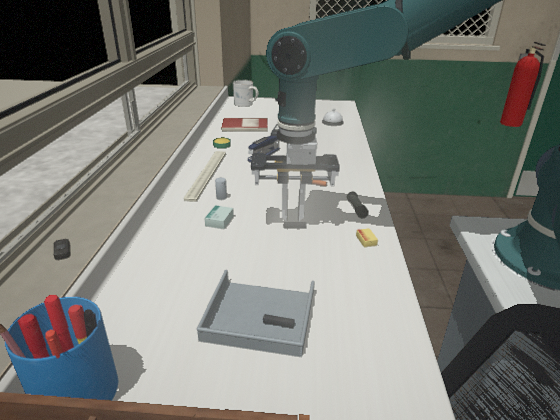

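The second cell rides square at the finger tips (295,225). The tips have drifted up to 13 mm, so I'll lower them while continuing.

```bash
python3 -m handwheel '[[0.0,0,0.03,0,0,0],[0.05,0,0.035,0,0,0.07],[0.1,0,0.035,0,0,0.14],[0.15,0.02,0.035,0,0,0.2],[0.2,0.03,0.035,0,0,0.27],[0.25,0.04,0.035,0,0,0.34],[0.29,0.06,0.035,0,0,0.4],[0.34,0.07,0.035,0,0,0.45],[0.39,0.09,0.035,0,0,0.5]]'
python3 -c "from h import *;plan((.552,.1,.007,78),(.57,.17,.007,79))"
```

```text
time: 7.47
tool_pos: [0.5295, -0.0063, 0.0041]
ee_rot: [3.14, 0.001, 1.381]
wrist_force: [-0.6, 0.1, 0.3]
width: 0.0236
finger_force: 0.1
t 7.47 pos [ 0.5295 -0.0063  0.0041] rpy [179.9   0.   79.1] w 0.024 F [-0.6  0.1  0.3]
[ 0.543  0.01  -0.014] wz 0.038
[ 0.904  0.032 -0.014] wz 0.004
```

```bash
python3 -m handwheel '[[0.04,0,-0.01,0,0,0],[0.09,0,-0.01,0,0,0],[0.14,0,-0.01,0,0,0],[0.19,0,-0.01,0,0,0],[0.24,0,-0.01,0,0,0],[0.29,0,-0.01,0,0,0],[0.34,0.01,-0.01,0,0,0],[0.39,0.01,-0.01,0,0,0],[0.44,0.01,-0.01,0,0,0],[0.49,0.01,-0.01,0,0,0]]'
python3 -c "from h import *;plan((.57,.17,.008,79));snap('side','s4')"
```

```text
time: 8.3
tool_pos: [0.5499, 0.0907, 0.0054]
ee_rot: [-3.142, 0.0, 1.382]
wrist_force: [-0.5, -0.5, -0.2]
width: 0.0235
finger_force: 0.1
t 8.3 pos [0.5499 0.0907 0.0054] rpy [-180.     0.    79.2] w 0.024 F [-0.5 -0.5 -0.2]
[ 0.408  0.024 -0.013] wz 0.006
```

View pics/s4.png

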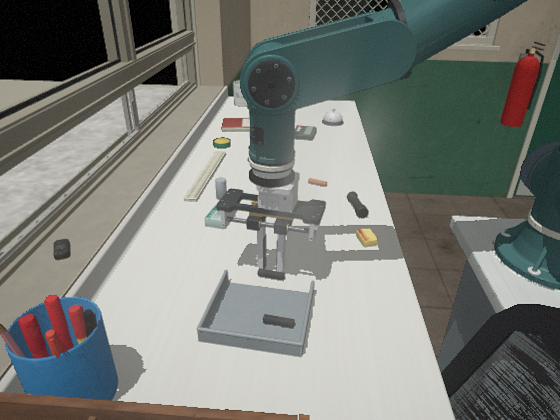

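The second cell is at (271,274), square to the fingers and heading for the middle of the mouth.

```bash
python3 -m handwheel '[[0.05,0,-0.01,0,0,0],[0.1,0,-0.01,0,0,0],[0.15,0.01,-0.01,0,0,0],[0.2,0.01,-0.01,0,0,0],[0.25,0.01,-0.01,0,0,0],[0.3,0.02,-0.01,0,0,0],[0.35,0.02,-0.01,0,0,0],[0.38,0.02,-0.01,0,0,0],[0.41,0.02,-0.01,0,0,0],[0.42,0.02,-0.01,0,0,0]]'
python3 -m handwheel '[[-0.05,0,-0.02,0,0,0],[-0.1,0,-0.1,0,0,0],[-0.15,0,-0.25,0,0,0],[-0.3,0,-0.4,0,0,0],[-0.5,0,-0.4,0,0,0],[-0.7,0,-0.4,0,0,0],[-0.9,0,-0.4,0,0,0.2],[-1,0,-0.4,0,0,0.35]]'
python3 -c "from h import *;plan((.447,-.328,.06,69),(.447,-.328,.007,69))"
```

```text
time: 9.18
tool_pos: [0.5695, 0.1724, 0.0073]
ee_rot: [-3.142, -0.0, 1.382]
wrist_force: [-0.3, 0.4, 0.2]
width: 0.0235
finger_force: 0.1
time: 9.85
tool_pos: [0.5305, -0.0298, 0.0883]
ee_rot: [3.14, 0.002, 1.19]
wrist_force: [0.6, 0.0, -0.4]
width: 0.0232
finger_force: 0.0
t 9.85 pos [ 0.5305 -0.0298  0.0883] rpy [1.799e+02 1.000e-01 6.820e+01] w 0.023 F [ 0.6  0.  -0.4]
[-1.54   0.166  0.141] wz -0.027
[-1.54   0.166  0.406] wz -0.027
```

```bash
python3 -m handwheel '[[-0.95,0.17,0,0,0,-0.03],[-0.95,0.17,0,0,0,-0.03],[-0.95,0.17,0,0,0,-0.03],[-0.95,0.17,0,0,0,-0.03],[-0.95,0.17,0,0,0,-0.03]]'
python3 -m handwheel '[[-0.2,0,0,0,0,0],[-0.4,0,0,0,0,0],[-0.59,0,0.02,0,0,0],[-0.59,0,0.15,0,0,0],[-0.59,0,0.3,0,0,0],[-0.59,0,0.39,0,0,0],[-0.59,0,0.39,0,0,0],[-0.59,0,0.39,0,0,0]]'
python3 -c "from h import *;plan((.45,-.32,.008,69),(.468,-.25,.008,72),(.485,-.2,.008,76),(.51,-.1,.008,78))"
```

```text
time: 10.27
tool_pos: [0.4924, -0.2188, 0.088]
ee_rot: [3.141, 0.002, 1.211]
wrist_force: [0.2, 0.1, -0.4]
width: 0.024
finger_force: 0.0
time: 10.93
tool_pos: [0.4518, -0.3249, 0.0088]
ee_rot: [-3.139, -0.001, 1.213]
wrist_force: [0.4, -1.0, -0.0]
width: 0.0234
finger_force: 0.0
t 10.93 pos [ 0.4518 -0.3249  0.0088] rpy [-179.9   -0.    69.5] w 0.023 F [ 0.4 -1.  -0. ]
[ 0.02  -0.017  0.004] wz 0.017
[ 0.379 -0.055  0.004] wz -0.083
[ 0.643 -0.063  0.004] wz -0.216
[ 1.155 -0.121  0.004] wz -0.283
```

```bash
python3 -m handwheel '[[0.04,0,0.0,0,0,0],[0.09,0,0.01,0,0,0],[0.14,0,0.01,0,0,0],[0.19,-0.01,0.01,0,0,-0.04],[0.24,-0.01,0.01,0,0,-0.08],[0.29,-0.02,0.01,0,0,-0.12],[0.34,-0.03,0.01,0,0,-0.16],[0.39,-0.04,0.01,0,0,-0.2],[0.44,-0.05,0.01,0,0,-0.24],[0.49,-0.06,0.01,0,0,-0.28]]'
python3 -c "from h import *;plan((.535,.155,.008,80));snap('side','s5')"
```

```text
time: 11.77
tool_pos: [0.4763, -0.2278, 0.0075]
ee_rot: [-3.142, 0.0, 1.363]
wrist_force: [0.5, -0.5, 0.3]
width: 0.0235
finger_force: 0.1
t 11.77 pos [ 0.4763 -0.2278  0.0075] rpy [-180.     0.    78.1] w 0.023 F [ 0.5 -0.5  0.3]
[ 1.933 -0.108 -0.003] wz -0.063
```

View pics/s5.png

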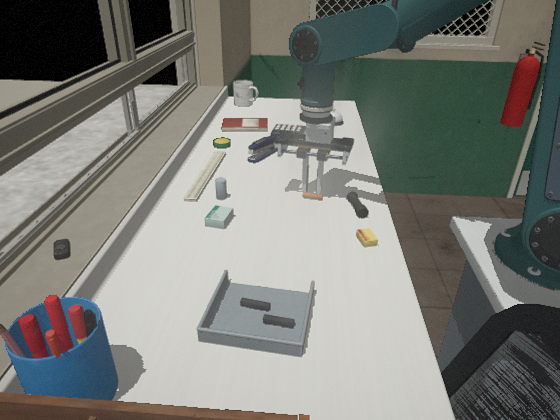

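Both black cells are in the tray at (255,305) and (279,321), and the orange one is square at the tips (313,196). I'll keep pushing.

```bash
for i in 1 ; do python3 -m handwheel '[[0.05,0,0,0,0,0],[0.1,0,0,0,0,0],[0.15,-0.01,0,0,0,0],[0.2,-0.01,0,0,0,-0.01],[0.25,-0.01,0,0,0,-0.01],[0.3,-0.02,0,0,0,-0.02],[0.35,-0.02,0,0,0,-0.02],[0.4,-0.02,0,0,0,-0.03],[0.45,-0.03,0,0,0,-0.03],[0.5,-0.03,0,0,0,-0.03]]'; done
python3 -m handwheel '[[0.05,0,0,0,0,0],[0.1,0,0,0,0,0],[0.15,-0.01,0,0,0,0],[0.2,-0.01,0,0,0,-0.01],[0.25,-0.01,0,0,0,-0.01],[0.3,-0.02,0,0,0,-0.02],[0.35,-0.02,0,0,0,-0.02],[0.4,-0.02,0,0,0,-0.03],[0.45,-0.03,0,0,0,-0.03],[0.5,-0.03,0,0,0,-0.03]]'
python3 -c "from h import *;plan((.535,.155,.008,80))"
```

```text
time: 12.65
tool_pos: [0.4911, -0.1288, 0.0075]
ee_rot: [-3.141, 0.0, 1.377]
wrist_force: [-0.6, 0.5, 0.1]
width: 0.0235
finger_force: 0.1
time: 13.48
tool_pos: [0.5045, -0.0295, 0.0074]
ee_rot: [-3.141, 0.0, 1.392]
wrist_force: [-0.1, -0.5, 0.1]
width: 0.0234
finger_force: 0.1
t 13.48 pos [ 0.5045 -0.0295  0.0074] rpy [-180.     0.    79.8] w 0.023 F [-0.1 -0.5  0.1]
[ 0.935 -0.014 -0.003] wz -0.008
```

```bash
python3 -m handwheel '[[0.05,0,0,0,0,0],[0.1,0,0,0,0,0],[0.15,0,0,0,0,0],[0.2,0,0,0,0,0],[0.25,0,0,0,0,0],[0.3,0,0,0,0,0],[0.35,-0.01,0,0,0,0],[0.4,-0.01,0,0,0,0],[0.45,-0.01,0,0,0,0],[0.5,-0.01,0,0,0,0]]'
python3 -m handwheel '[[0.05,0,0,0,0,0],[0.1,0,0,0,0,0],[0.15,0,0,0,0,0],[0.2,0,0,0,0,0],[0.25,0,0,0,0,0],[0.3,0,0,0,0,0],[0.35,0,0,0,0,0],[0.39,0,0,0,0,0],[0.42,0,0,0,0,0],[0.43,0,0,0,0,0]]'
python3 -m handwheel '[[-0.05,0,-0.02,0,0,0],[-0.1,0,-0.1,0,0,0],[-0.2,0,-0.25,0,0,0],[-0.4,0,-0.4,0,0,0],[-0.6,0,-0.5,0,0,0],[-0.8,0,-0.6,0,0,0],[-1,0,-0.7,0,0,0],[-1,0,-0.7,0,0,0]]'
python3 -c "from h import *;plan();cells(snap('top','t6'));im=snap('side','s6')"
```

```text
time: 14.32
tool_pos: [0.5205, 0.0692, 0.0075]
ee_rot: [3.141, 0.0, 1.392]
wrist_force: [-0.5, -0.3, -0.1]
width: 0.0231
finger_force: 0.0
time: 15.15
tool_pos: [0.5358, 0.1539, 0.0074]
ee_rot: [3.141, -0.0, 1.393]
wrist_force: [-0.0, -0.0, -0.3]
width: 0.0235
finger_force: 0.1
time: 15.82
tool_pos: [0.5, -0.0491, 0.1511]
ee_rot: [3.136, 0.003, 1.388]
wrist_force: [-0.4, 0.1, -0.7]
width: 0.0236
finger_force: 0.0
t 15.82 pos [ 0.5    -0.0491  0.1511] rpy [179.7   0.2  79.5] w 0.024 F [-0.4  0.1 -0.7]
black px [292. 246.] mid [ 0.454 -0.035] size [0.071 0.091] ang 80.0 ends [ 0.45  -0.059] [ 0.459 -0.01 ]
black px [162. 207.] mid [0.527 0.224] size [0.015 0.048] ang 172.0 ends [0.552 0.22 ] [0.502 0.227]
black px [180. 186.] mid [0.568 0.188] size [0.015 0.048] ang 169.0 ends [0.593 0.184] [0.544 0.193]
black px [364. 184.] mid [ 0.579 -0.173] size [0.009 0.138] ang 169.0 ends [ 0.604 -0.178] [ 0.555 -0.168]
black px [156. 171.] mid [0.6  0.24] size [0.105 0.205] ang 131.0 ends [0.616 0.221] [0.583 0.259]
orange px [188. 204.] mid [0.534 0.172] size [0.011 0.047] ang 170.0 ends [0.559 0.167] [0.51  0.176]
```

View pics/s6.png

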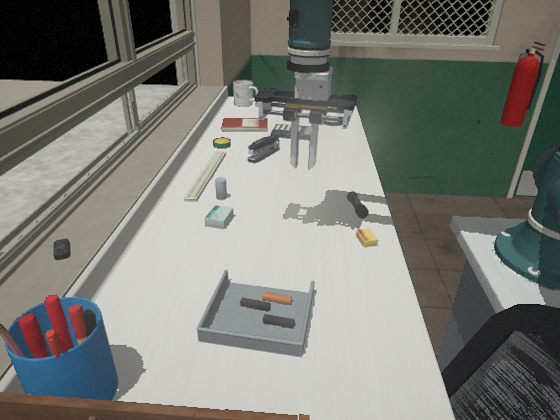

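View pics/t6.png

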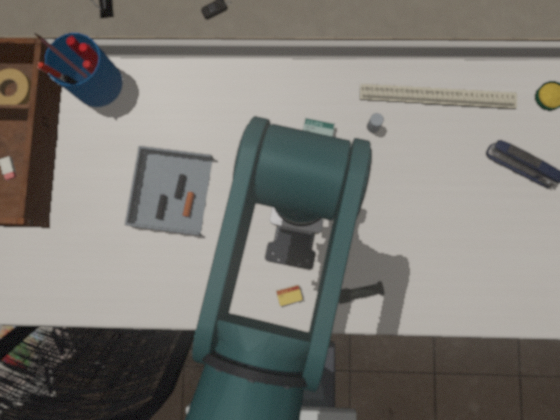

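All three cells lie wholly inside the tray, at top-view pixels (162,207), (180,186) and (188,204). Each is at least about 30 mm past the mouth line. The arm is clear and the other objects are where they were.

```bash
python3 -c "from bench import robot;print(robot.close_job())"
```

```text
the job is handed in; nothing more can be done
None
```

I swept all three cells into the tray without lifting any and handed the job in at about 16 s of the 67 s allowed. In the last pictures every cell lay wholly inside and the coin roll, clip box, fuse box and torch looked unmoved; the hand-in returned no verdict.

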